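Tighten the anchor nut between the ribs of a rack post shoe

ROBOT

A 6-joint arm with a two-finger parallel gripper is mounted at the origin on the work surface. World frame = base frame: x ahead of the robot, y to its left, z up, the work surface at z = 0. Lengths are in m, angles in rad, forces in N, time in s.
With the tool pointing down it reaches from about 0.35 to 0.85 m from the base axis. Payload 8.1 kg.
Tool frame: the origin (TCP) lies at the very end of the fingers, on their centre line; the grasp point (between the pads) lies 19 mm behind it; z points along the fingers, y is the line along which they close (so a half turn about z gives the same grasp; the last joint's range is limited). The gripper opens to 93 mm and grips with 3 to 60 N. Pads are 15 mm wide; open, the fingers measure 128 mm over their backs; the gripper's body (75 mm by 188 mm) begins 65 mm behind the grasp point.
Start: joints at [1.029, 0.13, 1.488, -0, 1.523, -0.085], TCP at [0.265, 0.538, 0.219] pointing down, gripper open.
Joint ranges: [-2.96, 2.96], [-0.89, 2.26], [0.02, 2.5], [-1.34, 4.48], [0, 2.73], [-2.66, 2.66]. Speed limits (rad/s): [2.39, 2.39, 2.79, 3.14, 3.14, 3.14].

INTERFACE

Orientations are given as a rotation vector (axis times angle).
In Python, from plant import robot gives the robot as it stands. The module is installed in compiled form; this text tells all that it offers.
- The arm moves only by the tool play_rows, never from a script. Its argument "increments" is text: rows parted by semicolons, each of 5 numbers parted by spaces: the shift along the tool's x, y, z in mm, then the turn about the tool's z in degrees, then the closure, from -1 (fully open) to 1 (shut). In form: dx dy dz yaw claw; .... A call has 1 to 20 rows; each row is the pose to reach, as a shift and turn from the pose commanded when the call began, along the tool's axes at that moment; what a row does not reach only later rows make up. A row lasts 1/10 s, in which the tool goes at most 50 mm and 8.59 degrees, less where a joint would pass 70% of its speed; a pose out of reach is approached as far as the arm can. A call with a gripper value outside its range is refused whole. The fingers move at their own pace and stop on an object; "force" is the grip in N (left out, the last holds). Time passes only in rows, so rows that repeat a pose let the fingers close. It gives the time, the measured TCP pose, the force, the opening and the grip force at its end, in the units of the state.
- robot.read_state(): the state, without advancing time (a new reading comes with each control period).
- robot.read_camera(name): name is "scene" or "top" or "wrist"; returns the picture (480x640x3 uint8, blue, green, red); there is no depth.
- robot.calibration(name): a dict with "vertical_fov" (degrees; the focal length in pixels is half the picture's height over the tangent of half this angle, whatever the lens; pixels are square), "cx", "cy" (the principal point, pixels), "D" ([k1, k2, p1, p2, k3] as OpenCV has them; the pictures are not rectified), "rvec" (rotation vector, rad) and "tvec" (3), from world to camera coordinates, as OpenCV has them. Camera axes: x right, y down, z forward; pixel columns grow to the right and rows downward; lengths in m; the calibration is good to about 2 mm. A picture is of the moment at which its call begins: read the wrist's pose just before it. calibration takes no time and is no camera call; for the wrist camera it gives the pose at the moment of the call.
- robot.close_job(): hands the job in; it is judged then, once.
Trained networks look in the newest picture that a camera, given by its name, has taken for a name from the list of things; names that differ only in an ending like _2 or _b are one class to them, and where a whole thing is asked for, a point or a joint stands for the part that bears it (a point fixed in the world has none). Each returns a list of dicts, best first, with "conf" (0 to 1); they miss things now and then, are a little off and sometimes report something else, mostly with a low value. They report only what shows in the picture. A call takes as long as a camera call.
- robot.recognise(camera, query): "centre" ([x, y, z] in m, in world coordinates, good to about 4 mm: the middle of the surface that is visible of it).
- robot.regions_of(camera, query): "pixels" (480x640 bool, what is visible of it).
- robot.landmark_of(camera, query): "centre" ([x, y, z] in m, in world coordinates, good to about 4 mm: a listed point, or the origin of a listed thing).
The state is a dict: "t": time; "q": joint angles; "dq": joint speeds; "joint_torque": joint torques, N m; "tool_pos": TCP position; "orientation": TCP orientation; "force": force on the tool from outside, world axes, zero at the start; "wrist_torque": the same for the moment, N m; "opening": finger opening in m; "gripper_force": force on a finger pad.
Only numpy, scipy, OpenCV 4.12 (cv2) and the standard library are available. Lean on these libraries where they do the work, as an engineer would, in place of code of your own. Each camera call takes 0.05 s, during which the arm holds its last target. There are 200 camera calls.

TASK

The anchor nut in the blue shoe of the rack post is only finger-tight: turn it clockwise with the big end of the ring spanner, in short strokes between the two ribs, lifting and reseating the ring for each, until it comes up hard, and tighten it there to about 1.5 N m, never over 2. Do not force the spanner against the ribs, and keep the fingers off the shoe. Then lay the spanner flat on the bench clear of the shoe without dropping it, and leave the pots and the tray where they are.

Things in the scene. Friction and masses are not known exactly. Their poses are not given: they have to be found in the camera images.
- shoe: Blue steel foot of a rack post, fixed to the bench. Origin on the anchor stud's axis at bench level; z up; x points from the stud to the post. Base plate 8 mm thick, x -54 to +128 mm, y -70 to +70. Open-topped post socket 80 x 108 mm, 100 mm tall, near face at x = +42 mm. The vertical 20 mm stud ends 40 mm above the bench, 13 mm above the nut.
- ribs: The shoe's two upright ribs, in the shoe's frame: 6 mm plates along x, inner faces at y = +48 and -48 mm, from the post (x = +42, 90 mm tall) out to x = -46 mm (70 mm tall). The nut sits midway. A spanner seated on the nut points its handle out along the shoe's -x; it can swing 40 degrees to either side before it meets the rib ends.
- nut_top (a point): Centre of the nut's top, 27 mm above the bench; this frame turns with the nut. Steel hexagon nut, 30 mm across flats, 34.6 mm across corners, 16 mm tall, top edge bevelled 2 mm, on a washer (37 mm wide) whose top is 11 mm above the bench. A corner of the hexagon points along this frame's x, the others follow every 60 degrees.
- nut (a joint): Turn of the nut in rad, growing clockwise seen from above (tightening). It starts between 0.05 and 0.4, turns with about 0.5 N m (5 N at the middle of the handle), stays where it is left and comes up hard somewhere from 2.2 to 2.6; from there the torque rises. Tighten to about 1.5 N m (15 N there); over 2 N m is too much. At 0 the nut's x is along the shoe's x. Nut, stud and rings are oiled.
- spanner: Steel deep-offset double ring spanner, 251 mm long, about 0.45 kg, lying on its two rings. Origin in the middle of its length, level with the rings' underside; z up; x along the handle to the big ring. Ring centres at x = +105 mm (big, 46 mm outside) and -105 mm (small, 37 mm outside, too small for the nut); rings 14 mm tall.
- spanner_ring (a point): Centre of the big ring's through hole at its underside; axes as the spanner's. Six-sided hole, 31.5 mm across flats, two of its flats square to x: it goes over the nut when the spanner's x is 30 degrees (plus any multiple of 60) from the nut's x. Seated, it has about 5 degrees of play each way; it rests on the washer when right down.
- spanner_grip (a point): Middle of the handle, 36 mm above the rings' underside, a good place to grip. The handle is straight for 120 mm, 14 mm wide and 18 mm tall.
- pot_pink: Loose pink glazed pot, 136 mm wide, 100 mm tall; origin under its centre. Leave alone.
- pot_blue: Loose light blue glazed pot, 124 mm wide, 92 mm tall; origin under its centre. Leave alone.
- tray: Loose grey parts tray, 130 x 100 mm, 32 mm tall, with spare washers and nuts; origin under its centre. Leave alone.

How it is judged:
On the way, in this order (a step that is already met when the one before it is completed fails the run):
1. the big ring of the spanner is seated over the nut (horizontal distance between spanner_ring and nut_top below 0.004 m and z of spanner_ring in the frame of nut_top below -0.007 m), for 0.1 s.
2. the nut has come up hard and the spanner bears on it with contact forces that add up to over 165 N (about 1.1 N m; 1.5 N m makes 210 to 300 N) (value of joint nut above 2.2 rad and contact force between spanner and nut above 165 N), for 0.1 s.
At the end, for the whole second after the job is handed in: the nut is still up hard (above 2.2 rad), and the spanner lies still and flat on the bench (origin under 6 mm high, tilt under 0.06 rad), not touching the shoe (value of joint nut above 2.2 rad and height (world z) of spanner below 0.006 m and angle between spanner's own z axis and vertical below 0.06 rad and linear speed of spanner below 0.02 m/s and contact force between spanner and shoe below 0.1 N).
It fails at once if the nut is overtightened: the contact forces of the spanner on it add up to over 400 N (a little over 2 N m) (contact force between spanner and nut above 400 N).
It fails at once if the spanner is forced against a rib with more than 30 N (contact force between spanner and ribs above 30 N).
It fails at once if the fingers press on the shoe or its nut with more than 8 N (contact force between the fingers and shoe above 8 N).
It fails at once if the spanner is dropped (linear speed of spanner above 0.7 m/s and contact force between the fingers and spanner below 0.5 N).
It fails at once if a pot or the tray is moved more than 20 mm (distance of any of pot_pink, pot_blue, tray from where it was at the start of the episode above 0.02 m).
It also fails if it takes over 72 s, if anything falls off the work surface, if the arm or the gripper's body presses on something with over 40 N, if the wrist force passes 120 N, or if a joint passes its speed limit or range.

## Working session

There is one attempt and no reset: what is moved stays moved. The work goes in short steps, Python scripts to look and compute and a tool call to move; the robot and the scene stay as the last step left them, time stands still between calls to the robot, and variables do not carry over. Pictures are saved under pics/ and viewed, at most 10 in all, crops included, and the job is handed in when it is done.

Besides the shell and the picture viewer there is one more tool, called after "Call:" as name(argument=value, ...) on one line, values as JSON. play_rows: Moves the arm, as the interface text tells. Its arguments: {"type":"object","properties":{"increments":{"type":"string"},"force":{"type":"number"}},"required":["increments"]}

```bash
mkdir -p pics; cat > h.py <<'E'
import numpy as np, cv2
from plant import robot
from scipy.spatial.transform import Rotation as R
def K(c):
    f=240/np.tan(np.radians(c["vertical_fov"])/2)
    return np.array([[f,0,c["cx"]],[0,f,c["cy"]],[0,0,1]])
def proj(c,P):
    return cv2.projectPoints(np.array(P,float).reshape(-1,3),np.array(c["rvec"],float),np.array(c["tvec"],float),K(c),np.array(c["D"],float))[0].reshape(-1,2)
def unproj(c,uv,z):
    n=cv2.undistortPoints(np.array(uv,float).reshape(-1,1,2),K(c),np.array(c["D"],float)).reshape(-1,2)
    Rm=R.from_rotvec(np.array(c["rvec"],float).ravel()).as_matrix(); o=-Rm.T@np.array(c["tvec"],float).ravel()
    d=np.c_[n,np.ones(len(n))]@Rm
    return o+d*((z-o[2])/d[:,2])[:,None]
def st():
    s=robot.read_state(); print({k:np.round(s[k],4).tolist() for k in("t","q","tool_pos","orientation","force","opening","gripper_force")}); return s
E
python3 - <<'E'
from h import *
st()
for n in("top","scene"):
    im=robot.read_camera(n); cv2.imwrite(f"pics/{n}0.png",im)
    for q in("shoe","nut_top","spanner","spanner_ring","spanner_grip","pot_pink","pot_blue","tray"):
        print(n,q,[(np.round(d["centre"],4).tolist(),round(d["conf"],2)) for d in robot.landmark_of(n,q)][:2])
E
```

```text
{'t': 0.0, 'q': [1.0286, 0.1312, 1.4893, -0.0, 1.523, -0.0854], 'tool_pos': [0.2643, 0.538, 0.2176], 'orientation': [-0.7112, -3.0595, 0.0027], 'force': [0.3822, 0.458, 0.7373], 'opening': 0.0928, 'gripper_force': 0.0}
top shoe [([0.5517, 0.0315, 0.002], 0.96), ([0.5474, 0.0358, 0.0297], 0.23)]
top nut_top [([0.5475, 0.0339, 0.0294], 0.54)]
top spanner []
top spanner_ring [([0.5304, -0.3286, -0.0025], 0.67)]
top spanner_grip [([0.4343, -0.2953, 0.0361], 0.64), ([0.5518, 0.0311, 0.001], 0.23)]
top pot_pink [([0.8001, 0.0165, 0.0019], 0.62), ([0.5305, -0.3303, 0.0], 0.22)]
top pot_blue [([0.4921, 0.3922, -0.0003], 0.83)]
top tray [([0.7086, 0.4093, 0.0017], 0.86), ([0.4311, -0.2946, 0.0367], 0.27)]
scene shoe [([0.5487, 0.0361, -0.0006], 0.84)]
scene nut_top [([0.5518, 0.0359, 0.0244], 0.53)]
scene spanner [([0.4324, -0.2993, 0.0013], 0.71)]
scene spanner_ring [([0.5339, -0.3276, 0.0022], 0.86)]
scene spanner_grip [([0.4333, -0.295, 0.0332], 0.81)]
scene pot_pink [([0.7989, 0.0131, 0.0004], 0.97)]
scene pot_blue [([0.4945, 0.3962, -0.0041], 0.89)]
scene tray [([0.7057, 0.4097, -0.0021], 0.98), ([0.5502, 0.0338, 0.0261], 0.6)]
```

```bash
ls
```

```text
h.py
pics
```

View pics/top0.png

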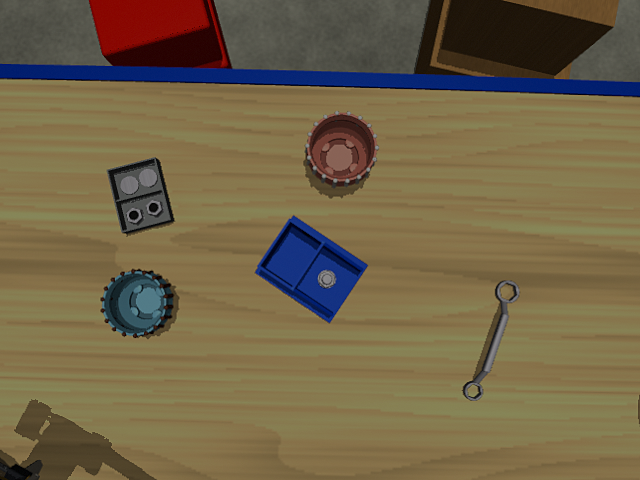

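View pics/scene0.png

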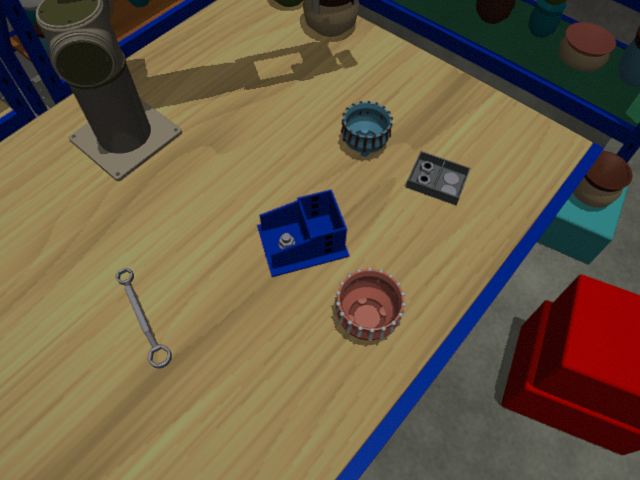

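Top view: shoe stud at (326,279), with the open side facing lower right and the post upper left. The spanner runs from the big ring at (507,292) to the small ring at (473,391). The scene view agrees with this, and all three keep-out objects are clear.

```bash
python3 - <<'E'
from h import *
s=robot.read_state();c=robot.calibration("wrist");T=R.from_rotvec(s["orientation"]).as_matrix()
Rm=R.from_rotvec(np.array(c["rvec"]).ravel()).as_matrix();o=-Rm.T@np.array(c["tvec"]).ravel()
print("cam in tool",T.T@(o-s["tool_pos"]),"axes",(T.T@Rm.T).round(3).tolist(),c["vertical_fov"],c["D"])
print("T",T.round(3).tolist())
c=robot.calibration("top"); print(unproj(c,[[507,292],[473,391]],0.014),c["vertical_fov"],c["tvec"],c["D"])
# shoe plate corners / yaw by ribs and post: visible top corners
print(unproj(c,[[367,266],[331,322]],0.008), unproj(c,[[294,217],[256,271]],0.1))
E
```

```text
cam in tool [ 0.07714749  0.0007096  -0.1670459 ] axes [[0.0, -0.961, -0.277], [1.0, 0.0, -0.0], [0.001, -0.277, 0.961]] 59.816399082586706 [-0.0894553  0.         0.         0.         0.       ]
T [[-0.897, 0.441, 0.0], [0.441, 0.897, 0.0], [-0.0, 0.0, -1.0]]
[[ 0.53173829 -0.33039311  0.014     ]
 [ 0.33438217 -0.26346745  0.014     ]] 48.7983463481175 [0.04340203 0.61861924 1.03413952] [-0.02729755  0.          0.          0.          0.        ]
[[ 0.57680086 -0.04861736  0.008     ]
 [ 0.4631076   0.02114034  0.008     ]] [[0.66122086 0.09805439 0.1       ]
 [0.55981855 0.16487311 0.1       ]]
```

Call:
play_rows(increments="-15 -11 0 3 -1; -45 -34 0 9 -1; -80 -61 0 16 -1; -115 -88 0 23 -1; -150 -115 0 30 -1; -185 -142 0 37 -1; -220 -169 0 44 -1; -255 -196 0 51 -1; -290 -223 0 58 -1; -325 -250 0 65 -1; -360 -277 0 72 -1; -395 -304 0 79 -1; -430 -330 0 86 -1; -460 -353 10 93 -1; -473 -363 15 96 -1; -476 -365 18 97 -1; -476 -365 18 97 -1; -476 -365 18 97 -1")

```text
t: 2.7
tool_pos: [0.5305, 0.0023, 0.2008]
orientation: [-2.76, -1.499, -0.0]
force: [-0.6, 1.3, -0.4]
opening: 0.0932
gripper_force: 0.0
```

```bash
python3 - <<'E'
from h import *
s=st();c=robot.calibration("wrist");im=robot.read_camera("wrist");cv2.imwrite("pics/w1.png",im)
import pickle;pickle.dump(c,open("w1.pkl","wb"))
for q in("nut_top","shoe"):
    print(q,[(np.round(d["centre"],4).tolist(),round(d["conf"],2),proj(c,d["centre"]).round(0).tolist()) for d in robot.landmark_of("wrist",q)][:2])
E
```

```text
{'t': 2.7, 'q': [-0.0926, -0.049, 1.7051, 0.0005, 1.4858, 0.4834], 'tool_pos': [0.5305, 0.0023, 0.2008], 'orientation': [-2.7605, -1.4987, -0.0002], 'force': [-0.5645, 1.28, -0.358], 'opening': 0.0932, 'gripper_force': 0.0}
nut_top [([0.5526, 0.0371, 0.0315], 0.69, [[319.0, 168.0]])]
shoe [([0.5499, 0.0344, -0.0021], 0.91, [[318.0, 169.0]])]
```

View pics/w1.png

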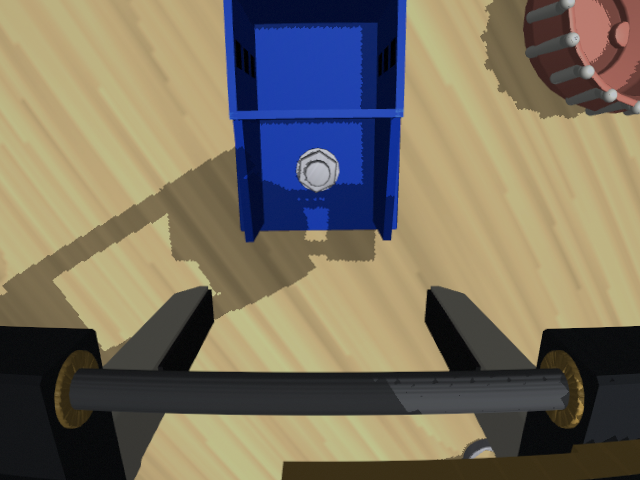

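Wrist view: the nut is at (318,170) between the ribs. The post's near-face top edge runs from (234,117) to (403,116), so the shoe yaw is about the tool yaw (57°).

```bash
python3 - <<'E'
from h import *
import pickle;c=pickle.load(open("w1.pkl","rb"))
im=cv2.imread("pics/w1.png")
p=unproj(c,[[233,117],[404,116.5]],0.1);d=p[0]-p[1];print(p,np.hypot(*d[:2]),np.degrees(np.arctan2(d[1],d[0]))-90)
print("stud top",unproj(c,[[318,174]],0.04),"nut",unproj(c,[[318,169]],0.027))
cv2.imwrite("pics/w1c.png",cv2.resize(im[140:200,285:355],None,fx=10,fy=10,interpolation=cv2.INTER_CUBIC))
E
```

```text
[[0.52935674 0.09936874 0.1       ]
 [0.61876094 0.04169471 0.1       ]] 0.10639268895428104 57.174217435881815
stud top [[0.55018694 0.03462916 0.04      ]] nut [[0.55150807 0.03672666 0.027     ]]
```

View pics/w1c.png

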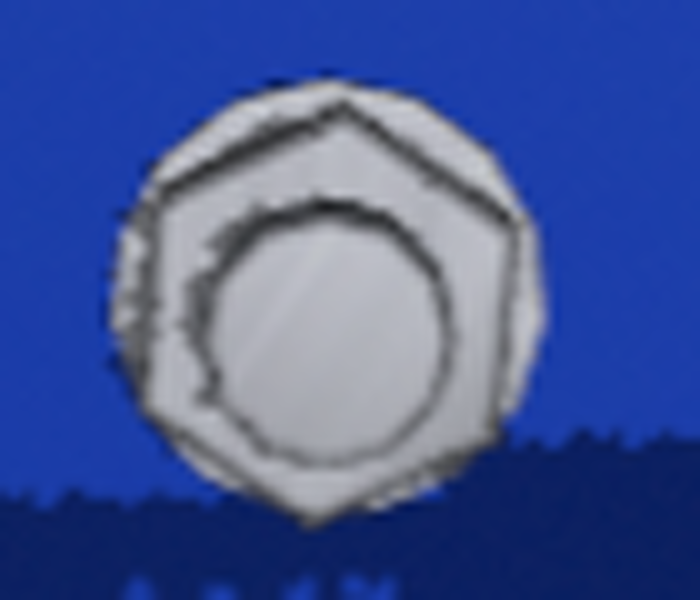

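The crop shows hexagon corners at (342,105), (517,225), (495,435), (312,522), (148,410) and (160,190), so the nut is turned a few degrees clockwise.

```bash
python3 - <<'E'
from h import *
import pickle;c=pickle.load(open("w1.pkl","rb"))
k=np.array([[342,105],[517,225],[495,435],[312,522],[148,410],[160,190]],float)/10+[284.55,139.55]
p=unproj(c,k,0.026);m=p.mean(0);print("centre",m)
v=p-m;a=np.degrees(np.arctan2(v[:,1],v[:,0]));print(np.hypot(v[:,0],v[:,1]),a)
b=(a+60*np.arange(6));b=(b-b[0]+180)%360-180+b[0];print("nut x yaw",b,b.mean())
E
```

```text
centre [0.55013283 0.03543872 0.026     ]
[0.01697649 0.01693441 0.01676423 0.0170424  0.01673227 0.01703705] [  53.42887565   -7.26409357  -68.61752597 -127.75898122  174.43837165
  110.39151193]
nut x yaw [53.42887565 52.73590643 51.38247403 52.24101878 54.43837165 50.39151193] 52.43635974437843
```

Call:
play_rows(increments="-10 3 0 3 -1; -35 9 0 9 -1; -65 17 0 16 -1; -95 25 0 23 -1; -125 33 0 30 -1; -155 41 0 38 -1; -185 50 0 46 -1; -215 58 0 54 -1; -245 66 20 61 -1; -275 74 40 68 -1; -295 79 50 73 -1; -304 81 50 76 -1; -304 81 50 76 -1; -304 81 50 76 -1")

```text
t: 4.25
tool_pos: [0.4328, -0.2973, 0.1511]
orientation: [3.098, -0.52, 0.001]
force: [-0.1, 1.1, 0.1]
opening: 0.093
gripper_force: 0.0
```

```bash
python3 - <<'E'
from h import *
s=st();c=robot.calibration("wrist");im=robot.read_camera("wrist");cv2.imwrite("pics/w2.png",im)
import pickle;pickle.dump(c,open("w2.pkl","wb"))
for q in("spanner_ring","spanner_grip"):
    print(q,[(np.round(d["centre"],4).tolist(),round(d["conf"],2),proj(c,d["centre"]).round(0).tolist()) for d in robot.landmark_of("wrist",q)][:2])
E
```

```text
{'t': 4.25, 'q': [-0.6998, -0.0312, 1.7796, 0.0003, 1.3924, 1.2032], 'tool_pos': [0.4328, -0.2973, 0.1511], 'orientation': [3.0982, -0.5195, 0.0012], 'force': [-0.0772, 1.0702, 0.0789], 'opening': 0.093, 'gripper_force': 0.0}
spanner_ring []
spanner_grip [([0.4328, -0.2974, 0.0385], 0.65, [[320.0, 236.0]])]
```

View pics/w2.png

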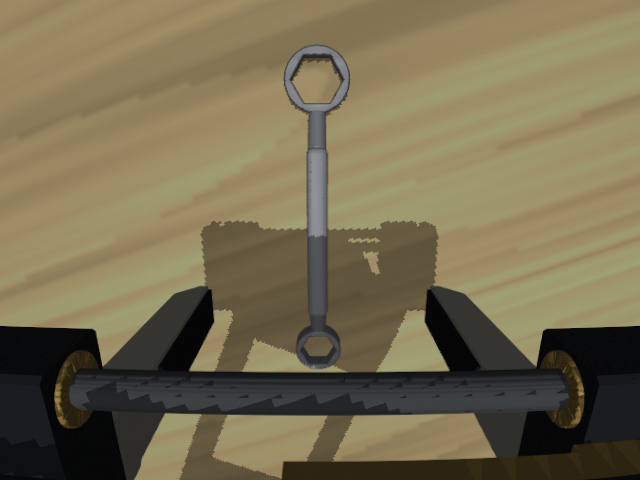

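The spanner is centred: big ring at (317,79), small ring at (319,347), handle vertical at about x=317.

```bash
python3 - <<'E'
from h import *
import pickle;c=pickle.load(open("w2.pkl","rb"))
im=cv2.imread("pics/w2.png")
p=unproj(c,[[317,79],[319,347]],0.012);d=p[0]-p[1];print(p,p.mean(0),np.hypot(*d[:2]),np.degrees(np.arctan2(d[1],d[0])))
h=unproj(c,[[317,151],[317.5,236],[318,315]],0.045);print(h)
s=robot.read_state();T=R.from_rotvec(s["orientation"]).as_matrix();print((T.T@(h-s["tool_pos"]).T).T, (T.T@(p-s["tool_pos"]).T).T)
E
```

```text
[[ 0.53370703 -0.33009461  0.012     ]
 [ 0.33594168 -0.26341717  0.012     ]] [ 0.43482436 -0.29675589  0.012     ] 0.2087031683566262 -18.631753862617916
[[ 0.48881143 -0.31470807  0.045     ]
 [ 0.43503542 -0.2964622   0.045     ]
 [ 0.37917558 -0.27752917  0.045     ]]
[[ 0.05839421 -0.00156988  0.10628642]
 [ 0.00160789 -0.00128385  0.10623109]
 [-0.05737243 -0.00096797  0.10617363]] [[ 0.10582095 -0.00166904  0.13933268]
 [-0.10287707 -0.00021719  0.13912939]]
```

Call:
play_rows(increments="1.5 -1.2 15 -0.4 -1; 1.5 -1.2 50 -0.4 -1; 1.5 -1.2 90 -0.4 -1; 1.5 -1.2 115 -0.4 -1; 1.5 -1.2 128 -0.4 -1; 1.5 -1.2 133 -0.4 -1; 1.5 -1.2 133.5 -0.4 -1; 1.5 -1.2 133.5 -0.4 1; 1.5 -1.2 133.5 -0.4 1; 1.5 -1.2 133.5 -0.4 1; 1.5 -1.2 133.5 -0.4 1; 1.5 -1.2 133.5 -0.4 1; 1.5 -1.2 133.5 -0.4 1; 1.5 -1.2 133.5 -0.4 1; 1.5 -1.2 133.5 -0.4 1; 1.5 -1.2 133.5 -0.4 1", force=50)

```text
t: 6.0
tool_pos: [0.4341, -0.2971, 0.0171]
orientation: [-3.099, 0.512, 0.0]
force: [-0.4, 0.3, -0.1]
opening: 0.0256
gripper_force: 0.0
```

Call:
play_rows(increments="0 0 0 0 1; 0 0 0 0 1; 0 0 0 0 1; 0 0 0 0 1; 0 0 0 0 1")

```text
t: 6.5
tool_pos: [0.4341, -0.2971, 0.0171]
orientation: [-3.099, 0.512, 0.0]
force: [-0.2, 0.7, 0.7]
opening: 0.0136
gripper_force: 50.0
```

Call:
play_rows(increments="0 0 -10 0 1; 0 0 -35 0 1; 0 0 -70 0 1; 0 0 -105 0 1; 2 -10 -118 -3 1; 4 -28 -120 -10 1; 6 -48 -120 -18 1; 8 -68 -120 -26 1; 10 -90 -120 -35 1; 12 -112 -120 -44 1; 14 -134 -120 -53 1; 16 -156 -120 -62 1; 18 -178 -120 -71 1; 20 -200 -120 -80 1; 22 -222 -120 -89 1; 23 -238 -120 -96 1; 23 -247 -120 -100 1; 23.2 -249 -120 -101.2 1; 23.2 -249 -120 -101.2 1; 23.2 -249 -120 -101.2 1")

```text
t: 8.5
tool_pos: [0.5359, -0.0694, 0.1371]
orientation: [-2.366, -2.067, 0.001]
force: [0.4, 0.3, -4.4]
opening: 0.0137
gripper_force: 50.0
```

```bash
python3 - <<'E'
from h import *
s=st();c=robot.calibration("wrist");im=robot.read_camera("wrist");cv2.imwrite("pics/w3.png",im)
import pickle;pickle.dump((s["tool_pos"],s["orientation"],c),open("w3.pkl","wb"))
for q in("spanner_ring","nut_top"):
    print(q,[(np.round(d["centre"],4).tolist(),round(d["conf"],2),proj(c,d["centre"]).round(0).tolist()) for d in robot.landmark_of("wrist",q)][:2])
T=R.from_rotvec(s["orientation"]).as_matrix()
print(proj(c,(T@np.array([.105,0,-.017])+s["tool_pos"])),proj(c,(T@np.array([.105,0,-.031])+s["tool_pos"])))
E
```

```text
{'t': 8.5, 'q': [-0.2234, 0.0234, 1.7516, -0.0003, 1.3669, -0.0886], 'tool_pos': [0.5359, -0.0694, 0.1371], 'orientation': [-2.3659, -2.0668, 0.0007], 'force': [0.4039, 0.3021, -4.44], 'opening': 0.0137, 'gripper_force': 49.9984}
spanner_ring []
nut_top [([0.5521, 0.038, 0.0307], 0.83, [[322.0, 71.0]]), ([0.5351, -0.0743, 0.1603], 0.45, [[318.0, 343.0]])]
[[318.87395752  38.58053027]] [[318.84955824  29.76353885]]
```

View pics/w3.png

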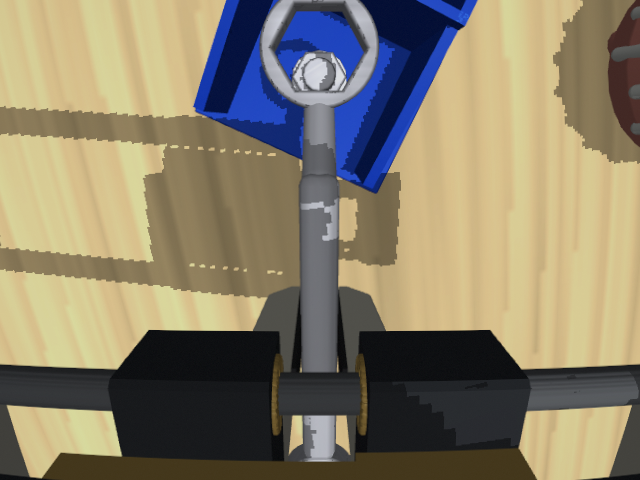

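The ring is in hand at about (319,50), with the handle vertical on x=319. The ring centre sits lower in the picture than predicted, so I'll check it enlarged.

```bash
python3 - <<'E'
from h import *
im=cv2.imread("pics/w3.png")
cv2.imwrite("pics/w3c.png",cv2.resize(im[0:130,235:405],None,fx=4.6,fy=4.6,interpolation=cv2.INTER_CUBIC))
import pickle;tp,o,c=pickle.load(open("w3.pkl","rb"));T=R.from_rotvec(o).as_matrix()
for z in(-.017,-.031):
  for r in(.023,.0182):
    print(z,r,proj(c,[T@np.array([.105+a,b,z])+tp for a,b in((-r,0),(0,r),(0,-r),(-.01575,0))]).round(1).tolist())
E
```

```text
-0.017 0.023 [[318.9, 109.0], [387.4, 39.1], [250.4, 39.1], [318.9, 87.2]]
-0.017 0.0182 [[318.9, 94.6], [373.2, 38.9], [264.6, 38.9], [318.9, 87.2]]
-0.031 0.023 [[318.8, 107.6], [394.7, 30.5], [243.0, 30.4], [318.8, 83.6]]
-0.031 0.0182 [[318.8, 91.8], [378.9, 30.2], [258.8, 30.2], [318.8, 83.6]]
```

View pics/w3c.png

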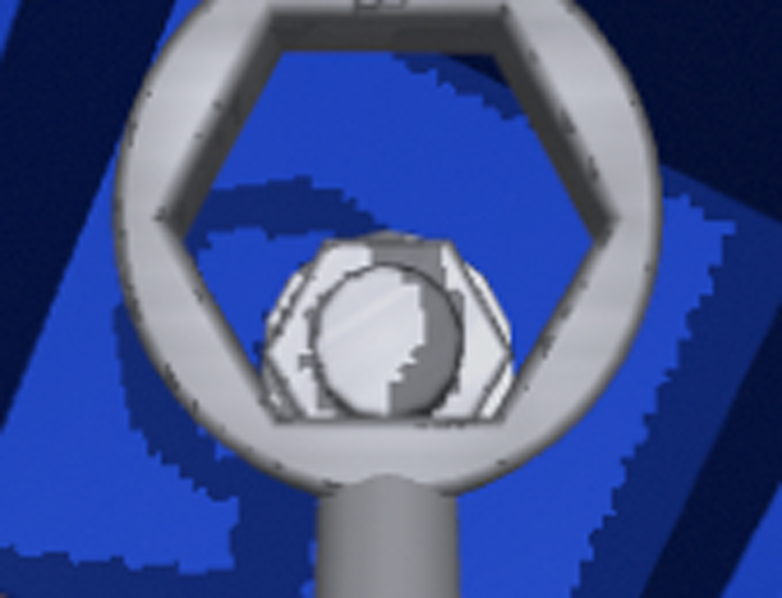

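```bash
python3 - <<'E'
from h import *
import pickle;tp,o,c=pickle.load(open("w3.pkl","rb"));T=R.from_rotvec(o).as_matrix()
print("nut pix",proj(c,[[.5503,.0353,.027],[.5503,.0353,.04]]))
k=np.array([[160,218],[270,12],[505,12],[612,218],[500,420],[275,420]],float)/4.6+[234.6,-.4]
r=.03150/np.sqrt(3);ang=np.radians([90,30,-30,-90,-150,150])
obj=np.c_[r*np.cos(ang),r*np.sin(ang),np.zeros(6)]
ok,rv,tv=cv2.solvePnP(obj,k,K(c),np.array(c["D"]))
Rc=R.from_rotvec(np.array(c["rvec"]).ravel()).as_matrix();Ro=R.from_rotvec(rv.ravel()).as_matrix()
pw=Rc.T@(tv.ravel()-np.array(c["tvec"]).ravel());Rw=Rc.T@Ro
print("ring top centre world",pw,"in tool",T.T@(pw-tp));print("axes in tool",(T.T@Rw).round(3).tolist())
print(np.abs(cv2.projectPoints(obj,rv,tv,K(c),np.array(c["D"]))[0].reshape(-1,2)-k).max())
im=robot.read_camera("scene");cv2.imwrite("pics/s1.png",im)
for cam in("scene","top"):
  if cam=="top":robot.read_camera("top")
  for q in("spanner","spanner_ring","spanner_grip"):print(cam,q,[(np.round(d["centre"],4).tolist(),round(d["conf"],2)) for d in robot.landmark_of(cam,q)][:2])
E
```

```text
nut pix [[319.41862881  76.14958027]
 [319.42648849  73.87426132]]
ring top centre world [0.54988733 0.0343779  0.13985358] in tool [ 1.04694699e-01 -5.20063278e-05 -2.79162294e-03]
axes in tool [[0.999, -0.001, 0.048], [-0.001, -1.0, 0.008], [0.048, -0.008, -0.999]]
0.6340794636906253
scene spanner [([0.5352, -0.0743, 0.1196], 0.86)]
scene spanner_ring [([0.5492, 0.0353, 0.12], 0.77)]
scene spanner_grip [([0.5346, -0.0705, 0.1575], 0.87)]
top spanner []
top spanner_ring []
top spanner_grip []
```

```bash
python3 - <<'E'
from h import *
import pickle;tp,o,c=pickle.load(open("w3.pkl","rb"));T=R.from_rotvec(o).as_matrix()
k=np.array([[160,218],[270,12],[505,12],[612,218],[500,420],[275,420]],float)/4.6+[234.6,-.4]
p=unproj(c,k,tp[2]-.003);q=(T.T@(p-tp).T).T;print(q.round(4).tolist(),q.mean(0))
print("tool yaw",np.degrees(np.arctan2(T[1,0],T[0,0])))
w=(T@np.array([q.mean(0)[0],q.mean(0)[1],.017])+tp);print("ring",w)
E
```

```text
[[0.1057, -0.0189, 0.003], [0.1217, -0.0096, 0.003], [0.1217, 0.0095, 0.003], [0.1057, 0.0186, 0.003], [0.0894, 0.0095, 0.003], [0.0894, -0.0095, 0.003]] [ 1.05591443e-01 -6.64664994e-05  2.97039133e-03]
tool yaw 82.2796456577949
ring [0.54998541 0.03526395 0.12006171]
```

Call:
play_rows(increments="0 0.3 15 0 1; 0 0.3 40 0 1; 0 0.3 65 0 1; 0 0.3 80 0 1; 0 0.3 87 0 1; 0 0.3 90 0 1; 0 0.3 93 0 1; 0 0.3 96 0 1; 0 0.3 98 0 1; 0 0.3 99 0 1; 0 0.3 99 0 1")

```text
t: 10.15
tool_pos: [0.5367, -0.0689, 0.0383]
orientation: [2.363, 2.07, 0.0]
force: [-0.7, 0.1, -5.1]
opening: 0.0135
gripper_force: 50.0
```

Call:
play_rows(increments="0 0 3 0 1; 0 0 6 0 1; 0 0 8 0 1; 0 0 8 0 1; 0 0 8 0 1")

```text
t: 10.65
tool_pos: [0.5365, -0.0689, 0.03]
orientation: [-2.363, -2.07, 0.0]
force: [-0.1, 1.5, -4.9]
opening: 0.0134
gripper_force: 50.0
```

```bash
cat > arc.py <<'E'
# rows for a swing about the ring centre (r mm ahead on tool x): yaw + = clockwise
import sys,numpy as np
def rows(angs,r=105.6,dz=0):
    a=np.radians(angs); # tool x turns by +a about tool z
    return "; ".join(f"{r*(1-np.cos(t)):.1f} {-r*np.sin(t):.1f} {dz:g} {d:g} 1" for t,d in zip(a,angs))
if __name__=="__main__":
    print(rows([float(x) for x in sys.argv[1:]]))
E
python3 -c "
from h import *;s=st();print(s['wrist_torque'])"
python3 arc.py 1 3 6 10 14 18 22 26 30 34 38 42 46 50 54 57 59 60 60
echo; python3 arc.py -1 -4 -9 -15 -21 -27 -33 -39 -45 -51 -55 -58 -60
```

```text
{'t': 10.65, 'q': [-0.2226, 0.1487, 1.8291, 0.0, 1.164, -0.0904], 'tool_pos': [0.5365, -0.0689, 0.03], 'orientation': [-2.3632, -2.0697, 0.0001], 'force': [-0.0808, 1.4784, -4.9266], 'opening': 0.0134, 'gripper_force': 49.9986}
[-0.08835062  0.04061789 -0.04403292]
0.0 -1.8 0 1 1; 0.1 -5.5 0 3 1; 0.6 -11.0 0 6 1; 1.6 -18.3 0 10 1; 3.1 -25.5 0 14 1; 5.2 -32.6 0 18 1; 7.7 -39.6 0 22 1; 10.7 -46.3 0 26 1; 14.1 -52.8 0 30 1; 18.1 -59.1 0 34 1; 22.4 -65.0 0 38 1; 27.1 -70.7 0 42 1; 32.2 -76.0 0 46 1; 37.7 -80.9 0 50 1; 43.5 -85.4 0 54 1; 48.1 -88.6 0 57 1; 51.2 -90.5 0 59 1; 52.8 -91.5 0 60 1; 52.8 -91.5 0 60 1

0.0 1.8 0 -1 1; 0.3 7.4 0 -4 1; 1.3 16.5 0 -9 1; 3.6 27.3 0 -15 1; 7.0 37.8 0 -21 1; 11.5 47.9 0 -27 1; 17.0 57.5 0 -33 1; 23.5 66.5 0 -39 1; 30.9 74.7 0 -45 1; 39.1 82.1 0 -51 1; 45.0 86.5 0 -55 1; 49.6 89.6 0 -58 1; 52.8 91.5 0 -60 1
```

Call:
play_rows(increments="0.0 -1.8 0 1 1; 0.1 -5.5 0 3 1; 0.6 -11.0 0 6 1; 1.6 -18.3 0 10 1; 3.1 -25.5 0 14 1; 5.2 -32.6 0 18 1; 7.7 -39.6 0 22 1; 10.7 -46.3 0 26 1; 14.1 -52.8 0 30 1")

```text
t: 11.55
tool_pos: [0.4863, -0.0486, 0.0305]
orientation: [2.819, 1.382, 0.001]
force: [2.0, -2.7, -7.1]
opening: 0.0136
gripper_force: 50.0
```

```bash
cat >>h.py <<'E'
def tq(ring=(.5503,.0353)):
    s=st(); T=R.from_rotvec(s["orientation"]).as_matrix(); p=np.array(s["tool_pos"]);F=np.array(s["force"])
    a=p[:2]-ring; print("yaw",np.degrees(np.arctan2(T[1,0],T[0,0])).round(2),"F tool",(T.T@F).round(1),"Mz",round(s["wrist_torque"][2],3),"torque about nut",round(a[0]*F[1]-a[1]*F[0]+s["wrist_torque"][2],3),"ring",(p+T@[.1056,0,.017]).round(4)); return s
E
python3 -c "
from h import *;tq()"
python3 arc.py 4 8 12 16 20 24 27 29 30 30
```

```text
{'t': 11.55, 'q': [-0.2037, 0.0099, 1.9753, -0.0011, 1.1548, 0.4561], 'tool_pos': [0.4863, -0.0486, 0.0305], 'orientation': [2.8193, 1.3819, 0.001], 'force': [1.9864, -2.7379, -7.1073], 'opening': 0.0136, 'gripper_force': 50.0385}
yaw 52.22 F tool [-0.9  3.2  7.1] Mz 0.228 torque about nut 0.57 ring [0.551  0.0349 0.0135]
0.3 -7.4 0 4 1; 1.0 -14.7 0 8 1; 2.3 -22.0 0 12 1; 4.1 -29.1 0 16 1; 6.4 -36.1 0 20 1; 9.1 -43.0 0 24 1; 11.5 -47.9 0 27 1; 13.2 -51.2 0 29 1; 14.1 -52.8 0 30 1; 14.1 -52.8 0 30 1
```

Call:
play_rows(increments="0.3 -7.4 0 4 1; 1.0 -14.7 0 8 1; 2.3 -22.0 0 12 1; 4.1 -29.1 0 16 1; 6.4 -36.1 0 20 1; 9.1 -43.0 0 24 1; 11.5 -47.9 0 27 1; 13.2 -51.2 0 29 1; 14.1 -52.8 0 30 1; 14.1 -52.8 0 30 1")

```text
t: 12.55
tool_pos: [0.4528, -0.005, 0.0303]
orientation: [3.081, 0.61, 0.0]
force: [0.2, -4.3, -5.5]
opening: 0.014
gripper_force: 50.0
```

```bash
python3 -c "
from h import *;tq()"
python3 arc.py -2 -4
```

```text
{'t': 12.55, 'q': [-0.1237, -0.0886, 2.0713, -0.0009, 1.1585, 1.0563], 'tool_pos': [0.4528, -0.005, 0.0303], 'orientation': [3.0808, 0.6104, 0.0003], 'force': [0.1692, -4.2828, -5.5202], 'opening': 0.014, 'gripper_force': 50.0016}
yaw 22.41 F tool [-1.5  4.   5.5] Mz -0.039 torque about nut 0.386 ring [0.5504 0.0352 0.0133]
0.1 3.7 0 -2 1; 0.3 7.4 0 -4 1
```

```bash
python3 - <<'E'
from arc import rows
print(rows([-2.5,-5,-5])); print(rows([-5,-5,-5],dz=-19)); print(rows([-8,-14,-21,-28,-35,-42,-49,-55,-60,-63,-65,-65],dz=-19))
E
```

```text
0.1 4.6 0 -2.5 1; 0.4 9.2 0 -5 1; 0.4 9.2 0 -5 1
0.4 9.2 -19 -5 1; 0.4 9.2 -19 -5 1; 0.4 9.2 -19 -5 1
1.0 14.7 -19 -8 1; 3.1 25.5 -19 -14 1; 7.0 37.8 -19 -21 1; 12.4 49.6 -19 -28 1; 19.1 60.6 -19 -35 1; 27.1 70.7 -19 -42 1; 36.3 79.7 -19 -49 1; 45.0 86.5 -19 -55 1; 52.8 91.5 -19 -60 1; 57.7 94.1 -19 -63 1; 61.0 95.7 -19 -65 1; 61.0 95.7 -19 -65 1
```

Call:
play_rows(increments="0.1 4.6 0 -2.5 1; 0.4 9.2 0 -5 1; 0.4 9.2 0 -5 1; 0.4 9.2 -4 -5 1; 0.4 9.2 -11 -5 1; 0.4 9.2 -18 -5 1; 0.4 9.2 -19 -5 1; 1.0 14.7 -19 -8 1; 3.1 25.5 -19 -14 1; 7.0 37.8 -19 -21 1; 12.4 49.6 -19 -28 1; 19.1 60.6 -19 -35 1; 27.1 70.7 -19 -42 1; 36.3 79.7 -19 -49 1; 45.0 86.5 -19 -55 1; 52.8 91.5 -19 -60 1; 57.7 94.1 -19 -63 1; 61.0 95.7 -19 -65 1; 61.0 95.7 -19 -65 1")

```text
t: 14.45
tool_pos: [0.546, -0.0696, 0.0492]
orientation: [-2.27, -2.172, -0.0]
force: [0.0, -0.2, -5.4]
opening: 0.0137
gripper_force: 50.0
```

```bash
python3 -c "
from h import *;tq()
c=robot.calibration('wrist');im=robot.read_camera('wrist');cv2.imwrite('pics/w4.png',im[0:200,200:440])
cv2.imwrite('pics/w4c.png',cv2.resize(im[0:150,230:410],None,fx=4,fy=4,interpolation=cv2.INTER_CUBIC))"
```

```text
{'t': 14.45, 'q': [-0.2201, 0.1464, 1.7925, 0.0002, 1.2026, -0.1759], 'tool_pos': [0.546, -0.0696, 0.0492], 'orientation': [-2.2701, -2.1717, -0.0003], 'force': [0.0248, -0.2041, -5.4262], 'opening': 0.0137, 'gripper_force': 49.9981}
yaw 87.46 F tool [-0.2  0.   5.4] Mz -0.015 torque about nut -0.012 ring [0.5507 0.0359 0.0322]
```

View pics/w4c.png

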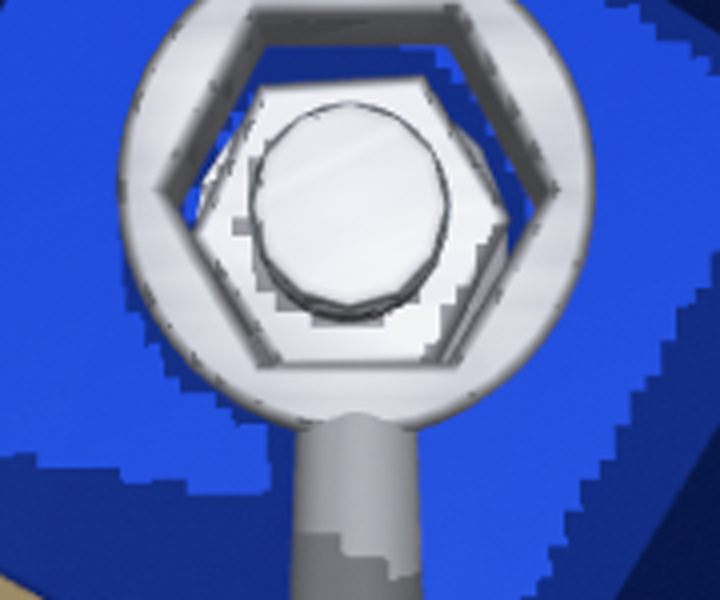

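In the crop the nut's top flat runs (258,88) to (425,77) and the ring's flats are level. The nut sits about 3° counter-clockwise of the ring, so I turn back 2.5°, re-centre and seat.

Call:
play_rows(increments="-0.3 2.1 0 -1.3 1; -0.5 4.2 0 -2.5 1; -0.5 4.2 0 -2.5 1; -0.5 4.2 4 -2.5 1; -0.5 4.2 7 -2.5 1; -0.5 4.2 10 -2.5 1; -0.5 4.2 14 -2.5 1; -0.5 4.2 18 -2.5 1; -0.5 4.2 19 -2.5 1; -0.5 4.2 19 -2.5 1")

```text
t: 15.5
tool_pos: [0.5495, -0.0704, 0.0297]
orientation: [-2.222, -2.22, 0.001]
force: [-0.1, -0.9, -4.9]
opening: 0.0137
gripper_force: 50.0
```

```bash
python3 -c "
from h import *;tq()"
python3 arc.py 2 5 9 13 17 21 25 29 33 36 38 40; echo; python3 arc.py 4 8 12 16 20 24 26 28 28
```

```text
{'t': 15.5, 'q': [-0.22, 0.1829, 1.7913, -0.0, 1.1682, -0.2187], 'tool_pos': [0.5495, -0.0704, 0.0297], 'orientation': [-2.2224, -2.2196, 0.0006], 'force': [-0.1295, -0.943, -4.9112], 'opening': 0.0137, 'gripper_force': 49.9985}
yaw 89.93 F tool [-0.9 -0.1  4.9] Mz -0.002 torque about nut -0.015 ring [0.5497 0.0352 0.0127]
0.1 -3.7 0 2 1; 0.4 -9.2 0 5 1; 1.3 -16.5 0 9 1; 2.7 -23.8 0 13 1; 4.6 -30.9 0 17 1; 7.0 -37.8 0 21 1; 9.9 -44.6 0 25 1; 13.2 -51.2 0 29 1; 17.0 -57.5 0 33 1; 20.2 -62.1 0 36 1; 22.4 -65.0 0 38 1; 24.7 -67.9 0 40 1

0.3 -7.4 0 4 1; 1.0 -14.7 0 8 1; 2.3 -22.0 0 12 1; 4.1 -29.1 0 16 1; 6.4 -36.1 0 20 1; 9.1 -43.0 0 24 1; 10.7 -46.3 0 26 1; 12.4 -49.6 0 28 1; 12.4 -49.6 0 28 1
```

Call:
play_rows(increments="0.1 -3.7 0 2 1; 0.4 -9.2 0 5 1; 1.3 -16.5 0 9 1; 2.7 -23.8 0 13 1; 4.6 -30.9 0 17 1; 7.0 -37.8 0 21 1; 9.9 -44.6 0 25 1; 13.2 -51.2 0 29 1; 17.0 -57.5 0 33 1; 20.2 -62.1 0 36 1; 22.4 -65.0 0 38 1; 24.7 -67.9 0 40 1")

```text
t: 16.7
tool_pos: [0.4829, -0.046, 0.0308]
orientation: [2.847, 1.324, 0.003]
force: [2.6, -0.7, -6.4]
opening: 0.0137
gripper_force: 50.0
```

```bash
python3 -c "
from h import *;tq()"
```

```text
{'t': 16.7, 'q': [-0.2004, -0.0014, 1.986, -0.0005, 1.1545, 0.5003], 'tool_pos': [0.4829, -0.046, 0.0308], 'orientation': [2.8472, 1.3235, 0.0028], 'force': [2.5551, -0.7361, -6.4299], 'opening': 0.0137, 'gripper_force': 50.0427}
yaw 49.86 F tool [1.1 2.4 6.4] Mz 0.194 torque about nut 0.452 ring [0.551  0.0347 0.0139]
```

Call:
play_rows(increments="0.3 -7.4 0 4 1; 1.0 -14.7 0 8 1; 2.3 -22.0 0 12 1; 4.1 -29.1 0 16 1; 6.4 -36.1 0 20 1; 9.1 -43.0 0 24 1; 10.7 -46.3 0 26 1; 12.4 -49.6 0 28 1; 12.4 -49.6 0 28 1")

```text
t: 17.6
tool_pos: [0.4525, -0.0045, 0.0306]
orientation: [3.083, 0.597, 0.002]
force: [1.8, -2.6, -5.6]
opening: 0.0136
gripper_force: 50.0
```

```bash
python3 -c "
from h import *;tq()"
python3 - <<'E'
from arc import rows
print(rows([-3.5,-7])); print(rows([-11,-17,-24,-31,-38,-45,-52,-58,-63,-66,-67,-67],dz=-19))
E
```

```text
{'t': 17.6, 'q': [-0.1227, -0.0912, 2.073, -0.0008, 1.1583, 1.0657], 'tool_pos': [0.4525, -0.0045, 0.0306], 'orientation': [3.0832, 0.5971, 0.0019], 'force': [1.7702, -2.5888, -5.6492], 'opening': 0.0136, 'gripper_force': 49.9995}
yaw 21.92 F tool [0.7 3.1 5.7] Mz 0.083 torque about nut 0.407 ring [0.5505 0.0349 0.0138]
0.2 6.4 0 -3.5 1; 0.8 12.9 0 -7 1
1.9 20.1 -19 -11 1; 4.6 30.9 -19 -17 1; 9.1 43.0 -19 -24 1; 15.1 54.4 -19 -31 1; 22.4 65.0 -19 -38 1; 30.9 74.7 -19 -45 1; 40.6 83.2 -19 -52 1; 49.6 89.6 -19 -58 1; 57.7 94.1 -19 -63 1; 62.6 96.5 -19 -66 1; 64.3 97.2 -19 -67 1; 64.3 97.2 -19 -67 1
```

Call:
play_rows(increments="0.2 6.4 0 -3.5 1; 0.8 12.9 0 -7 1; 0.8 12.9 0 -7 1; 0.8 12.9 -4 -7 1; 0.8 12.9 -11 -7 1; 0.8 12.9 -18 -7 1; 0.8 12.9 -19 -7 1; 1.9 20.1 -19 -11 1; 4.6 30.9 -19 -17 1; 9.1 43.0 -19 -24 1; 15.1 54.4 -19 -31 1; 22.4 65.0 -19 -38 1; 30.9 74.7 -19 -45 1; 40.6 83.2 -19 -52 1; 49.6 89.6 -19 -58 1; 57.7 94.1 -19 -63 1; 62.6 96.5 -19 -66 1; 64.3 97.2 -19 -67 1; 64.3 97.2 -19 -67 1")

```text
t: 19.5
tool_pos: [0.5479, -0.0703, 0.0491]
orientation: [-2.243, -2.2, 0.0]
force: [-0.5, -0.1, -5.0]
opening: 0.0137
gripper_force: 50.0
```

```bash
python3 -c "
from h import *;tq()
im=robot.read_camera('wrist')
cv2.imwrite('pics/w5c.png',cv2.resize(im[0:150,230:410],None,fx=4,fy=4,interpolation=cv2.INTER_CUBIC))"
```

```text
{'t': 19.5, 'q': [-0.2205, 0.1519, 1.7866, -0.0, 1.2034, -0.2011], 'tool_pos': [0.5479, -0.0703, 0.0491], 'orientation': [-2.2427, -2.1997, 0.0002], 'force': [-0.5405, -0.0926, -5.0467], 'opening': 0.0137, 'gripper_force': 49.9982}
yaw 88.89 F tool [-0.1 -0.5  5. ] Mz 0.009 torque about nut -0.048 ring [0.5499 0.0353 0.0321]
```

View pics/w5c.png

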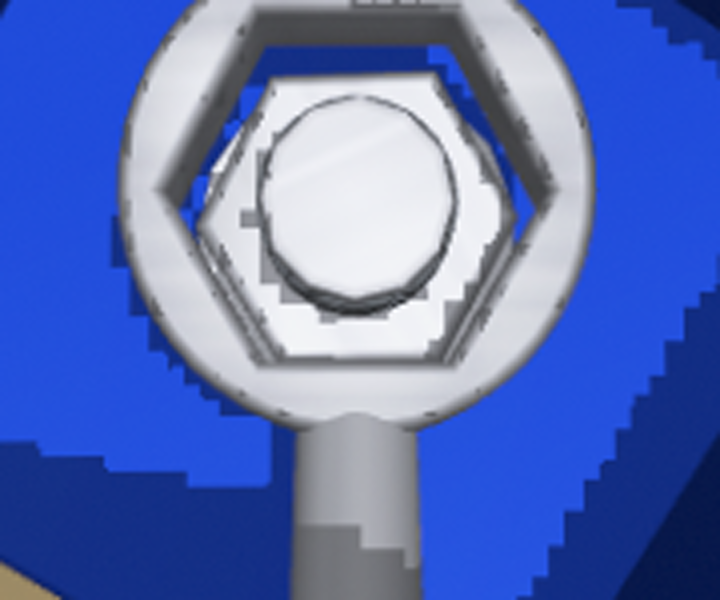

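The ring and nut hexes are aligned to about 1.5°, so I seat it.

Call:
play_rows(increments="0 2 0 -1 1; 0 2 4 -1 1; 0 2 7 -1 1; 0 2 10 -1 1; 0 2 14 -1 1; 0 2 18 -1 1; 0 2 19 -1 1; 0 2 19 -1 1")

```text
t: 20.35
tool_pos: [0.5497, -0.0704, 0.0298]
orientation: [-2.222, -2.22, 0.001]
force: [0.2, -0.1, -4.5]
opening: 0.0136
gripper_force: 50.0
```

```bash
python3 -c "
from h import *;tq()"
python3 arc.py 3 6 8 10 11 12 12
```

```text
{'t': 20.35, 'q': [-0.2199, 0.1831, 1.791, 0.0, 1.1682, -0.2186], 'tool_pos': [0.5497, -0.0704, 0.0298], 'orientation': [-2.2225, -2.2196, 0.0005], 'force': [0.2217, -0.0691, -4.5091], 'opening': 0.0136, 'gripper_force': 49.9985}
yaw 89.93 F tool [-0.1  0.2  4.5] Mz 0.023 torque about nut 0.046 ring [0.5498 0.0352 0.0128]
0.1 -5.5 0 3 1; 0.6 -11.0 0 6 1; 1.0 -14.7 0 8 1; 1.6 -18.3 0 10 1; 1.9 -20.1 0 11 1; 2.3 -22.0 0 12 1; 2.3 -22.0 0 12 1
```

Call:
play_rows(increments="0.1 -5.5 0 3 1; 0.6 -11.0 0 6 1; 1.0 -14.7 0 8 1; 1.6 -18.3 0 10 1; 1.9 -20.1 0 11 1; 2.3 -22.0 0 12 1; 2.3 -22.0 0 12 1")

```text
t: 21.05
tool_pos: [0.5283, -0.0681, 0.0305]
orientation: [2.442, 1.975, 0.001]
force: [2.7, 2.0, -5.8]
opening: 0.014
gripper_force: 50.0
```

```bash
python3 -c "
from h import *;tq()"
python3 arc.py 1 2 3 4 4
```

```text
{'t': 21.05, 'q': [-0.2245, 0.1262, 1.8531, 0.0002, 1.1613, -0.0137], 'tool_pos': [0.5283, -0.0681, 0.0305], 'orientation': [2.4424, 1.9749, 0.0012], 'force': [2.7307, 1.9614, -5.8469], 'opening': 0.014, 'gripper_force': 50.0153}
yaw 77.92 F tool [2.5 2.3 5.8] Mz 0.156 torque about nut 0.396 ring [0.5505 0.0352 0.0135]
0.0 -1.8 0 1 1; 0.1 -3.7 0 2 1; 0.1 -5.5 0 3 1; 0.3 -7.4 0 4 1; 0.3 -7.4 0 4 1
```

Call:
play_rows(increments="0.0 -1.8 0 1 1; 0.1 -3.7 0 2 1; 0.1 -5.5 0 3 1; 0.3 -7.4 0 4 1; 0.3 -7.4 0 4 1")

```text
t: 21.55
tool_pos: [0.5208, -0.0663, 0.0303]
orientation: [2.511, 1.888, 0.0]
force: [3.8, 2.1, -4.7]
opening: 0.0137
gripper_force: 50.0
```

```bash
python3 -c "
from h import *;tq()"
```

```text
{'t': 21.55, 'q': [-0.2243, 0.1072, 1.8741, 0.0001, 1.1599, 0.0571], 'tool_pos': [0.5208, -0.0663, 0.0303], 'orientation': [2.5109, 1.8878, 0.0004], 'force': [3.7533, 2.1222, -4.65], 'opening': 0.0137, 'gripper_force': 50.0003}
yaw 73.87 F tool [3.1 3.  4.7] Mz 0.023 torque about nut 0.341 ring [0.5501 0.0352 0.0133]
```

Call:
play_rows(increments="0.0 -1.8 0 1 1; 0.1 -3.7 0 2 1; 0.1 -5.5 0 3 1; 0.3 -7.4 0 4 1; 0.3 -7.4 0 4 1")

```text
t: 22.05
tool_pos: [0.5138, -0.064, 0.0303]
orientation: [2.575, 1.799, 0.0]
force: [3.0, 2.1, -4.4]
opening: 0.0138
gripper_force: 50.0
```

```bash
python3 -c "
from h import *;tq()"
```

```text
{'t': 22.05, 'q': [-0.223, 0.0885, 1.8942, -0.0, 1.1585, 0.128], 'tool_pos': [0.5138, -0.064, 0.0303], 'orientation': [2.575, 1.7994, 0.0003], 'force': [3.0366, 2.1058, -4.4479], 'opening': 0.0138, 'gripper_force': 49.9992}
yaw 69.89 F tool [3.  2.1 4.4] Mz 0.06 torque about nut 0.284 ring [0.5501 0.0352 0.0133]
```

Call:
play_rows(increments="0.0 -1.8 0 1 1; 0.1 -3.7 0 2 1; 0.1 -5.5 0 3 1; 0.3 -7.4 0 4 1; 0.3 -7.4 0 4 1")

```text
t: 22.55
tool_pos: [0.507, -0.0612, 0.0303]
orientation: [2.636, 1.709, 0.0]
force: [5.2, 1.7, -5.0]
opening: 0.0136
gripper_force: 50.0
```

```bash
python3 -c "
from h import *;tq()"
```

```text
{'t': 22.55, 'q': [-0.2205, 0.0701, 1.9138, -0.0001, 1.1574, 0.1998], 'tool_pos': [0.507, -0.0612, 0.0303], 'orientation': [2.6357, 1.7091, 0.0002], 'force': [5.2119, 1.6937, -4.9639], 'opening': 0.0136, 'gripper_force': 49.9989}
yaw 65.92 F tool [3.7 4.1 5. ] Mz 0.021 torque about nut 0.451 ring [0.5501 0.0352 0.0133]
```

Call:
play_rows(increments="0.0 -1.8 0 1 1; 0.1 -3.7 0 2 1; 0.1 -5.5 0 3 1; 0.1 -5.5 0 3 1")

```text
t: 22.95
tool_pos: [0.502, -0.0589, 0.0302]
orientation: [2.679, 1.64, 0.0]
force: [5.5, 0.4, -5.1]
opening: 0.0135
gripper_force: 50.0
```

```bash
python3 -c "
from h import *;tq()"
```

```text
{'t': 22.95, 'q': [-0.2182, 0.0564, 1.9282, -0.0, 1.1566, 0.2542], 'tool_pos': [0.502, -0.0589, 0.0302], 'orientation': [2.6794, 1.6398, 0.0004], 'force': [5.5101, 0.4293, -5.1481], 'opening': 0.0135, 'gripper_force': 49.999}
yaw 62.93 F tool [2.9 4.7 5.2] Mz 0.038 torque about nut 0.536 ring [0.5501 0.0352 0.0132]
```

Call:
play_rows(increments="0.0 -1.8 0 1 1; 0.1 -3.7 0 2 1; 0.1 -5.5 0 3 1; 0.1 -5.5 0 3 1")

```text
t: 23.35
tool_pos: [0.4977, -0.0564, 0.0304]
orientation: [2.72, 1.569, 0.001]
force: [6.2, 0.5, -5.5]
opening: 0.0138
gripper_force: 50.0
```

```bash
python3 -c "
from h import *;tq()"
```

```text
{'t': 23.35, 'q': [-0.2152, 0.0429, 1.9418, -0.0002, 1.1555, 0.3094], 'tool_pos': [0.4977, -0.0564, 0.0304], 'orientation': [2.7205, 1.569, 0.0015], 'force': [6.2385, 0.5416, -5.5045], 'opening': 0.0138, 'gripper_force': 50.0209}
yaw 59.95 F tool [3.6 5.1 5.5] Mz 0.218 torque about nut 0.762 ring [0.5506 0.035  0.0135]
```

Call:
play_rows(increments="0.0 -0.9 0 0.5 1; 0.0 -1.8 0 1 1; 0 -1.8 0 1 1")

```text
t: 23.65
tool_pos: [0.4965, -0.0557, 0.0306]
orientation: [2.733, 1.545, 0.002]
force: [7.6, 0.8, -6.5]
opening: 0.0138
gripper_force: 50.1
```

```bash
python3 -c "
from h import *;tq()"
```

```text
{'t': 23.65, 'q': [-0.2142, 0.0386, 1.9459, -0.0004, 1.1549, 0.3275], 'tool_pos': [0.4965, -0.0557, 0.0306], 'orientation': [2.7332, 1.5455, 0.0023], 'force': [7.5809, 0.7629, -6.5419], 'opening': 0.0138, 'gripper_force': 50.0715}
yaw 58.97 F tool [4.6 6.1 6.6] Mz 0.274 torque about nut 0.923 ring [0.551  0.0347 0.0136]
```

Call:
play_rows(increments="0.0 -0.9 0 0.5 1; 0.0 -1.8 0 1 1; 0 -2.7 0 1.5 1; 0 -2.7 0 1.5 1")

```text
t: 24.05
tool_pos: [0.4946, -0.0545, 0.0308]
orientation: [2.752, 1.51, 0.003]
force: [8.9, -1.0, -7.0]
opening: 0.0136
gripper_force: 50.1
```

```bash
python3 -c "
from h import *;tq()"
```

```text
{'t': 24.05, 'q': [-0.2124, 0.032, 1.9523, -0.0006, 1.1542, 0.3553], 'tool_pos': [0.4946, -0.0545, 0.0308], 'orientation': [2.7524, 1.5095, 0.0031], 'force': [8.9026, -1.0313, -6.9863], 'opening': 0.0136, 'gripper_force': 50.1476}
yaw 57.48 F tool [3.9 8.  7. ] Mz 0.378 torque about nut 1.235 ring [0.5514 0.0345 0.0138]
```

Call:
play_rows(increments="0.0 -0.9 0 0.5 1; 0.0 -1.8 0 1 1; 0 -1.8 0 1 1; 0 -1.8 0 1 1")

```text
t: 24.45
tool_pos: [0.4933, -0.0537, 0.0309]
orientation: [2.765, 1.486, 0.004]
force: [9.5, -0.7, -7.3]
opening: 0.0136
gripper_force: 50.2
```

```bash
python3 -c "
from h import *;tq()"
```

```text
{'t': 24.45, 'q': [-0.2113, 0.0278, 1.9565, -0.0007, 1.1538, 0.3737], 'tool_pos': [0.4933, -0.0537, 0.0309], 'orientation': [2.7649, 1.4857, 0.0035], 'force': [9.4983, -0.7361, -7.3467], 'opening': 0.0136, 'gripper_force': 50.2077}
yaw 56.5 F tool [4.6 8.3 7.4] Mz 0.496 torque about nut 1.383 ring [0.5517 0.0343 0.0139]
```

Call:
play_rows(increments="0.0 -0.7 0 0.4 1; 0.0 -1.3 0 0.7 1; 0 -1.3 0 0.7 1; 0 -1.3 0 0.7 1; 0 -1.3 0 0.7 1")

```text
t: 24.95
tool_pos: [0.4926, -0.0531, 0.031]
orientation: [2.773, 1.469, 0.004]
force: [9.3, -0.2, -7.4]
opening: 0.0137
gripper_force: 50.3
```

```bash
python3 -c "
from h import *;tq()"; python3 - <<'E'
from arc import rows
print(rows([-3,-6,-9,-11,-11]));print(rows([-11],dz=-19))
E
```

```text
{'t': 24.95, 'q': [-0.2104, 0.0246, 1.9593, -0.0009, 1.1533, 0.3868], 'tool_pos': [0.4926, -0.0531, 0.031], 'orientation': [2.7733, 1.4686, 0.0044], 'force': [9.3279, -0.1922, -7.4219], 'opening': 0.0137, 'gripper_force': 50.2938}
yaw 55.81 F tool [5.1 7.8 7.5] Mz 0.546 torque about nut 1.382 ring [0.552  0.0342 0.0141]
0.1 5.5 0 -3 1; 0.6 11.0 0 -6 1; 1.3 16.5 0 -9 1; 1.9 20.1 0 -11 1; 1.9 20.1 0 -11 1
1.9 20.1 -19 -11 1
```

Call:
play_rows(increments="0.0 -0.7 0 0 1; 0.0 -1.2 0 0.2 1; 0 -1.2 0 0.2 1; 0 -1.2 0 0.2 1")

```text
t: 25.35
tool_pos: [0.4919, -0.0526, 0.0312]
orientation: [2.775, 1.463, 0.005]
force: [11.3, -1.6, -8.4]
opening: 0.0137
gripper_force: 50.2
```

```bash
python3 -c "
from h import *;tq()"
```

```text
{'t': 25.35, 'q': [-0.2095, 0.0218, 1.9619, -0.0011, 1.1528, 0.3913], 'tool_pos': [0.4919, -0.0526, 0.0312], 'orientation': [2.7754, 1.4634, 0.0051], 'force': [11.3156, -1.5688, -8.389], 'opening': 0.0137, 'gripper_force': 50.197}
yaw 55.6 F tool [ 5.1 10.2  8.4] Mz 0.398 torque about nut 1.485 ring [0.5517 0.0345 0.0143]
```

Call:
play_rows(increments="0.1 3 0 -1.5 1; 0.2 5.5 0 -3 1; 0.4 8.4 0 -4.5 1; 0.6 11 0 -6 1; 0.6 11 0 -6 1; 0.6 11 0 -6 1")

```text
t: 25.95
tool_pos: [0.4995, -0.0576, 0.0303]
orientation: [2.698, 1.608, 0.001]
force: [6.3, 0.3, -5.0]
opening: 0.0137
gripper_force: 50.0
```

```bash
python3 -c "
from h import *;tq()"
```

```text
{'t': 25.95, 'q': [-0.2167, 0.0489, 1.9359, -0.0001, 1.156, 0.2796], 'tool_pos': [0.4995, -0.0576, 0.0303], 'orientation': [2.6984, 1.6076, 0.0009], 'force': [6.3396, 0.2896, -4.9543], 'opening': 0.0137, 'gripper_force': 50.0025}
yaw 61.57 F tool [3.3 5.4 5. ] Mz -0.069 torque about nut 0.505 ring [0.5498 0.0353 0.0133]
```

Call:
play_rows(increments="0.1 3.7 0 -2 1; 0.3 7.4 0 -4 1; 0.6 11 0 -6 1; 0.6 11 0 -6 1; 0.6 11 0 -6 1")

```text
t: 26.45
tool_pos: [0.5084, -0.0621, 0.0298]
orientation: [-2.612, -1.744, 0.002]
force: [2.2, -0.1, -4.9]
opening: 0.0137
gripper_force: 50.0
```

```bash
python3 -c "
from h import *;tq()"
```

```text
{'t': 26.45, 'q': [-0.2215, 0.0762, 1.9082, -0.0002, 1.1583, 0.1717], 'tool_pos': [0.5084, -0.0621, 0.0298], 'orientation': [-2.6119, -1.7445, 0.0015], 'force': [2.2114, -0.147, -4.9331], 'opening': 0.0137, 'gripper_force': 50.0482}
yaw 67.48 F tool [0.7 2.1 4.9] Mz -0.259 torque about nut -0.038 ring [0.5488 0.0355 0.0128]
```

Call:
play_rows(increments="0 0.8 0 0 1; 0 1.5 0 0 1; 0 1.5 0 0 1; 0 1.5 -2 0 1; 0 1.5 -5 0 1; 0 1.5 -9 0 1; 0 1.5 -14 0 1; 0 1.5 -20 0 1")

```text
t: 27.25
tool_pos: [0.5103, -0.0626, 0.0506]
orientation: [2.612, 1.746, -0.0]
force: [0.8, 0.3, -4.1]
opening: 0.0136
gripper_force: 50.0
```

Call:
play_rows(increments="0 0 -12 0 1; 0 0 -40 0 1; 0 0 -70 0 1; -2 0 -86 1 1; -12 1 -90 4 1; -30 2 -90 10 1; -50 4 -90 17 1; -72 6 -90 25 1; -94 8 -90 33 1; -116 9 -90 41 1; -138 11 -90 49 1; -160 13 -90 57 1; -182 14 -90 65 1; -204 16 -90 73 1; -224 18 -90 79 1; -238 19 -90 83 1; -244 19 -90 86 1; -246 19 -90 86 1; -246 19 -90 86 1")

```text
t: 29.15
tool_pos: [0.4339, -0.2973, 0.1408]
orientation: [3.101, -0.502, 0.001]
force: [-0.5, -0.0, -5.3]
opening: 0.0133
gripper_force: 50.0
```

Call:
play_rows(increments="0 0 15 0 1; 0 0 45 0 1; 0 0 75 0 1; 0 0 95 0 1; 0 0 108 0 1; 0 0 114 0 1; 0 0 117 0 1; 0 0 119 0 1; 0 0 120 0 1; 0 0 120 0 1")

```text
t: 30.15
tool_pos: [0.4344, -0.2976, 0.0209]
orientation: [3.1, -0.504, 0.002]
force: [-0.1, -0.2, -4.6]
opening: 0.0133
gripper_force: 50.0
```

```bash
python3 -c "
from h import *;tq()"
```

```text
{'t': 30.15, 'q': [-0.698, 0.1244, 1.875, -0.0, 1.1409, 1.1951], 'tool_pos': [0.4344, -0.2976, 0.0209], 'orientation': [3.1002, -0.504, 0.0018], 'force': [-0.1269, -0.183, -4.6423], 'opening': 0.0133, 'gripper_force': 49.9986}
yaw -18.47 F tool [-0.1  0.2  4.6] Mz 0.008 torque about nut -0.013 ring [ 0.5345 -0.3311  0.004 ]
```

Lower the last 4 mm gently until touch.

Call:
play_rows(increments="0 0 1 0 1; 0 0 2 0 1; 0 0 3 0 1; 0 0 3.6 0 1; 0 0 4 0 1; 0 0 4 0 1")

```text
t: 30.75
tool_pos: [0.4344, -0.2976, 0.0171]
orientation: [3.1, -0.504, 0.002]
force: [-2.9, 1.5, 5.9]
opening: 0.0135
gripper_force: 50.0
```

Call:
play_rows(increments="0 0 0 0 0.6; 0 0 0 0 0.4; 0 0 0 0 0; 0 0 0 0 0; 0 0 0 0 0; 0 0 0 0 0; 0 0 0 0 0; 0 0 -10 0 0; 0 0 -35 0 0; 0 0 -70 0 0; 0 0 -105 0 0; 0 0 -130 0 0; 0 0 -140 0 0; 0 0 -140 0 0; 0 0 -140 0 0")

```text
t: 32.25
tool_pos: [0.4334, -0.2968, 0.155]
orientation: [-3.1, 0.504, 0.002]
force: [-0.1, 0.0, -0.8]
opening: 0.0463
gripper_force: 0.0
```

```bash
python3 - <<'E'
from h import *
st()
im=robot.read_camera("wrist");cv2.imwrite("pics/w6.png",im)
robot.read_camera("scene")
for q in("spanner","spanner_ring","spanner_grip","pot_pink","pot_blue","tray"):print(q,[(np.round(d["centre"],4).tolist(),round(d["conf"],2)) for d in robot.landmark_of("scene",q)][:1])
E
```

```text
{'t': 32.25, 'q': [-0.6981, -0.0315, 1.7728, -0.0001, 1.4017, 1.1951], 'tool_pos': [0.4334, -0.2968, 0.155], 'orientation': [-3.1002, 0.5041, 0.0019], 'force': [-0.0801, 0.0322, -0.844], 'opening': 0.0463, 'gripper_force': 0.0}
spanner [([0.4314, -0.2989, 0.0038], 0.71)]
spanner_ring [([0.5361, -0.3272, 0.0024], 0.57)]
spanner_grip [([0.431, -0.2981, 0.0346], 0.71)]
pot_pink []
pot_blue [([0.4961, 0.3927, -0.0049], 0.83)]
tray [([0.7045, 0.4132, -0.0022], 0.92)]
```

View pics/w6.png

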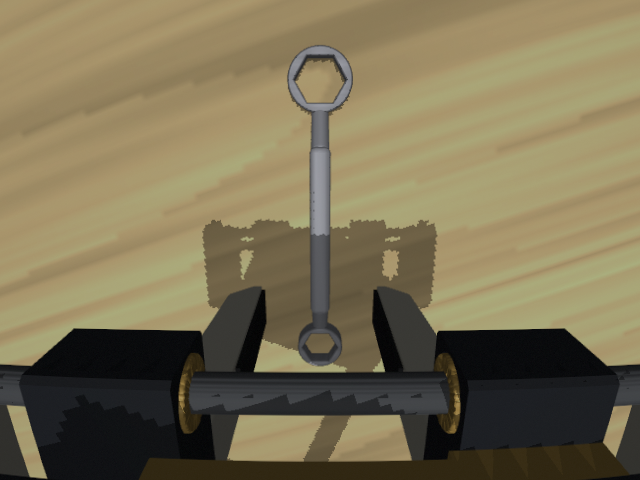

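The spanner lies flat at its old place: big ring at (320,79), small ring at (320,345), fingers clear. I'm handing in.

```bash
python3 -c "
from h import *;print(robot.close_job())"
```

```text
the job is handed in; nothing more can be done
None
```

The nut came up hard at roughly 2.55 rad and was tightened to about 1.49 N m, measured at the wrist. The spanner lies flat on the bench clear of the shoe, the pots and tray were never approached, and the job was handed in at about 32 s with no verdict returned.

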